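# Seat the red-capped medicine jar in the label reader

## Robot

A 6-joint arm with a two-finger parallel gripper is mounted at the origin on the work surface. World frame = base frame: x ahead of the robot, y to its left, z up, the work surface at z = 0. Lengths are in m, angles in rad, forces in N, time in s.
With the tool pointing down it reaches from about 0.275 to 0.775 m from the base axis. Payload 14.6 kg.
Tool frame: the origin (TCP) lies midway between the tips of the shut fingers; the grasp point (between the pads) lies 19 mm behind it; x points along the fingers, y is the direction in which the jaws open and shut, and the axes are right-handed (so a half turn about x gives the same grasp; the last joint's range is limited). The gripper opens to 85 mm and grips with 20 to 120 N. Pads are 22 mm wide; open, the fingers measure 114 mm over their backs; the gripper's body (76 mm by 85 mm) begins 54 mm behind the grasp point. The pads swing forward as they close: fully open they stand 13 mm farther back than shut.
Start: joints at [-1.385, 0.263, -0.048, 1.259, 0, 1.415], TCP at [0.175, -0.495, 0.231] pointing down, gripper open.
Joint ranges: [-2.65, 2.65], [-0.89, 1.7], [-1.18, 1.37], [-2.13, 2.11], [-1.35, 1.29], [-3.14, 3.14]. Speed limits (rad/s): [1.89, 1.89, 2.57, 2.79, 3.14, 3.14].

## Interface

Orientations are given as a rotation vector (axis times angle).
In Python, from cell import env, kin, vision gives the robot as it stands. The module is installed in compiled form; this text tells all that it offers. Calls block until the motion is done:
- env.move_pose(position, orientation): joint-space move of the TCP to a pose.
- env.move_l(position, max_speed=0.15, ori=None, contact_N=None): straight line of the TCP; ori=None keeps the orientation; max_speed is the mean speed in m/s. With contact_N (N) it stops when the force on the tool has changed by that much, and returns True; else False.
- env.goto_joints(angles): joint-space move.
- env.grip(opening, newtons=None): finger opening in m; newtons is the grip in N (None keeps the last); returns when the fingers have stopped.
- env.wait(seconds).
- kin.inverse_kinematics(position, orientation): joint angles nearest the present ones, or None.
- env.get_state(): the state.
- vision.snapshot(name): name is "scene" or "top" or "wrist"; returns the picture (400x640x3 uint8, red, green, blue); there is no depth.
- vision.camera_params(name): a dict with "vertical_fov" (degrees; the focal length in pixels is half the picture's height over the tangent of half this angle, whatever the lens; pixels are square), "cx", "cy" (the principal point, pixels), "R" (3x3) and "t" (3): a world point X has camera coordinates R X + t; the wrist camera has in their place "hand_eye" (4x4, takes a point from camera to tool coordinates, whose origin is the TCP and whose axes are the tool frame's). Camera axes: x right, y down, z forward; pixel columns grow to the right and rows downward; lengths in m; the calibration is good to about 2 mm. A picture is of the moment at which its call begins: read the wrist's pose just before it. camera_params takes no time and is no camera call.
A pose or a line that the arm cannot do raises env.PlanningError and nothing moves.
- env.finish_job(): hands the job in, once; it reports no verdict.
The state is a dict: "time_s": time; "joint_pos": joint angles; "joint_velocities": joint speeds; "joint_torque": joint torques, N m; "position": TCP position; "tcp_rot": TCP orientation; "contact_force": force on the tool from outside, world axes, zero at the start; "moment": the same for the moment, N m; "opening": finger opening in m.
Only numpy, scipy, OpenCV 4.12 (cv2) and the standard library are available. Lean on these libraries where they do the work, as an engineer would, in place of code of your own. Each camera call takes 0.05 s, during which the arm holds its last target. There are 200 camera calls.

## Task

Push the red-capped medicine jar along the bench into the V-shaped rest of the label reader until it stands upright, centred against both faces of the V, then let go of it. Slide it, do not lift it off the bench, and leave the blue-capped and white-capped jars where they stand.

Things in the scene. Friction and masses are not known exactly. Their poses are not given: they have to be found in the camera images.
- red_jar_centre (a point): Centre (half-way up, 27 mm above the bench) of the jar to push: upright closed amber jar with red cap, a plain cylinder 56 mm in diameter and 54 mm tall, about 120 g, loose on the steel bench. z is up; yaw has no meaning. Up to 130 mm to either side of the V's middle line; no other jar is in its straight way to the V.
- v_rest (a point): Where a seated jar's centre lies (27 mm up) in the label reader's V: two blue walls (72 long, 12 thick, 28 high) before a low white box (52 high, begins 55 mm past this point). Its x axis points into the V along its middle line, z up. Faces at 45 degrees to x, apex 40 mm past this point; mouth 100 mm wide, open to the robot; no floor in the V. Jars start 150 to 215 mm out from here along -x.
- blue_jar_centre (a point): Centre (half-way up) of a bystander jar, the same size and shape but with a blue cap; leave it where it stands.
- white_jar_centre (a point): Centre (half-way up) of a bystander jar, the same size and shape but with a white cap; leave it where it stands.
Not all that is in view belongs to the job. What is shaped like the part that bears v_rest but yellow is not meant.

How it is judged:
At the end, for the whole second after the job is handed in: The red-capped jar stands upright on the bench (within 10 degrees, raised by no more than 10 mm) in the V of the reader, its centre within 10 mm of the fully seated point, released; the blue-capped and white-capped jars are within 20 mm of where they started (horizontal distance between red_jar_centre and v_rest below 0.01 m and angle between red_jar_centre's own z axis and vertical below 0.17 rad and height (world z) of red_jar_centre below 0.037 m and distance of each of blue_jar_centre, white_jar_centre from where it was at the start of the episode below 0.02 m); the robot touches nothing.
It fails at once if the red-capped jar is lifted more than 20 mm (height (world z) of red_jar_centre above 0.047 m).
It fails at once if the red-capped jar is tipped by more than 30 degrees (angle between red_jar_centre's own z axis and vertical above 0.52 rad).
It fails at once if the blue-capped or white-capped jar is moved more than 20 mm (distance of any of blue_jar_centre, white_jar_centre from where it was at the start of the episode above 0.02 m).
It also fails if it takes over 34 s, if anything falls off the work surface, if the arm or the gripper's body presses on something with over 40 N, if the wrist force passes 120 N, or if a joint passes its speed limit or range.

## Working session

There is one attempt and no reset: what is moved stays moved. The work goes in short steps, each a Python script; the robot and the scene stay as the last script left them, time stands still between calls to the robot, and variables do not carry over. Pictures are saved under pics/ and viewed, about 8 in all and at most 12, crops included, and the job is handed in when it is done.

```bash
mkdir -p pics
python3 - <<'E'
from cell import env,kin,vision
import cv2,numpy as np
for n in("top","scene"):
    im=vision.snapshot(n); cv2.imwrite(f"pics/{n}0.png",im[:,:,::-1]); p=vision.camera_params(n)
    print(n,p["vertical_fov"],p["cx"],p["cy"],np.round(p["R"],3).tolist(),np.round(p["t"],3))
s=env.get_state();print(s["time_s"],s["tcp_rot"],s["opening"],vision.camera_params("wrist"))
E
```

```text
top 50.16169252467297 321.75180755067106 194.77559078017575 [[-0.011, -1.0, -0.016], [-0.994, 0.013, -0.107], [0.107, 0.014, -0.994]] [0.017 0.574 0.625]
scene 55.46081961759972 320.9687884492517 199.55591814348088 [[-0.605, 0.796, -0.01], [0.514, 0.381, -0.769], [-0.608, -0.471, -0.64]] [ 0.366 -0.27   1.045]
0.1 [ 2.03680272  0.35147969 -2.03682011] 0.08554365569646845 {'vertical_fov': 67.09702993631066, 'cx': 313.41769025327466, 'cy': 200.75672242452666, 'hand_eye': array([[ 7.70399793e-04, -2.72398641e-01,  9.62184175e-01,
        -1.42304110e-01],
       [ 9.99999683e-01,  1.79012374e-05, -7.95609922e-04,
        -4.55606739e-04],
       [ 1.99498774e-04,  9.62184483e-01,  2.72398568e-01,
        -6.76005959e-02],
       [ 0.00000000e+00,  0.00000000e+00,  0.00000000e+00,
         1.00000000e+00]])}
```

View pics/top0.png

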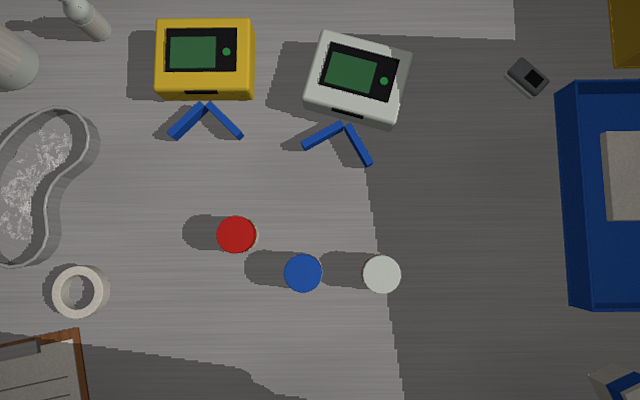

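View pics/scene0.png

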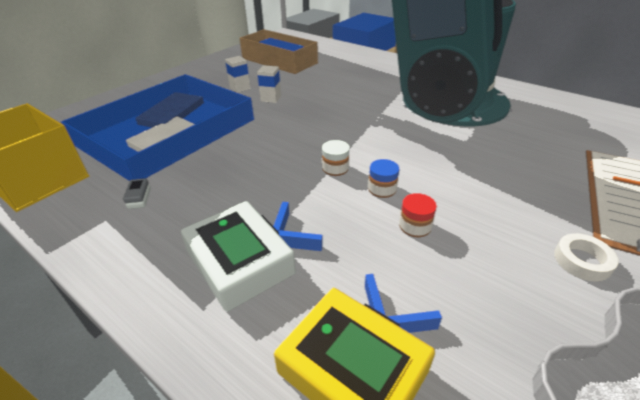

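The views show these candidates:
- **Red cap:** only one, at top (236,234).
- **V-rests:** the white reader's at about (345,125), and the yellow decoy's at (205,105). I choose the white one.
- **Bystanders:** blue cap (303,273) and white cap (381,274).

Next I measure all of these and check the choice in one close crop.

```bash
cat > h.py <<'E'
from cell import env,kin,vision
import cv2,numpy as np
def ray_plane(uv,z,n="top"):
    p=vision.camera_params(n);R=np.array(p["R"]);t=np.array(p["t"]);f=200/np.tan(np.radians(p["vertical_fov"])/2)
    uv=np.atleast_2d(uv).astype(float);d=np.c_[(uv[:,0]-p["cx"])/f,(uv[:,1]-p["cy"])/f,np.ones(len(uv))]@R
    c=-R.T@t;return c+d*((z-c[2])/d[:,2])[:,None]
def blobs(m,amin=60):
    n,l,s,c=cv2.connectedComponentsWithStats(m.astype(np.uint8))
    return [(s[i,4],c[i],np.argwhere(l==i)[:,::-1]) for i in range(1,n) if s[i,4]>=amin]
def caps(im,n="top"):
    h=cv2.cvtColor(im,cv2.COLOR_RGB2HSV).astype(int);H,S,V=h[...,0],h[...,1],h[...,2]
    ms=dict(red=((H<8)|(H>172))&(S>150)&(V>70),blue=(H>100)&(H<125)&(S>140)&(V>60),white=(S<40)&(V>140))
    out={}
    for k,m in ms.items():
        m=m.copy(); m[:205]=0;m[310:]=0;m[:,:180]=0;m[:,430:]=0
        if k=="white": m[:,:350]=0
        for a,c,px in blobs(m,300):
            (u,v),r=cv2.minEnclosingCircle(px.astype(np.float32))
            X=ray_plane([u,v],.054,n)[0]; e=ray_plane([u+r,v],.054,n)[0]
            out[k]=X[:2]; print(k,a,np.round([u,v,r],1),X.round(4),"diam",2*np.linalg.norm(e-X).round(4))
    return out
E
python3 - <<'E'
from h import *
im=cv2.imread("pics/top0.png")[:,:,::-1].copy();caps(im)
h=cv2.cvtColor(im,cv2.COLOR_RGB2HSV).astype(int)
m=(h[...,0]>100)&(h[...,0]<125)&(h[...,1]>140)&(h[...,2]>50)
m[:110]=0;m[180:]=0;m[:,:290]=0;m[:,400:]=0
L=[]
for a,c,px in blobs(m):
    P=ray_plane(px,.028)[:,:2].astype(np.float32);(ctr,sz,ang)=cv2.minAreaRect(P*1000)
    vx,vy,x0,y0=cv2.fitLine(P,cv2.DIST_L2,0,.001,.001).ravel()
    print("wall",a,c.round(1),np.round(ctr,1),np.round(sz,1),round(ang,1),[vx,vy],np.degrees(np.arctan2(vy,vx)))
    L.append((np.array([x0,y0]),np.array([vx,vy])*(1 if vx>0 else -1)))
if len(L)==2:
    (p,d),(q,e)=L;s=np.linalg.solve(np.c_[d,-e],q-p);A=p+d*s[0];x=(d+e)/np.linalg.norm(d+e)
    print("angle between",np.degrees(np.arccos(d@e)),"axis",np.degrees(np.arctan2(x[1],x[0])),"V rest",A-x*(.0396+.0085))
cv2.imwrite("pics/crop.png",cv2.resize(np.where(m[...,None],[255,0,255],im).astype(np.uint8)[15:300,180:430,::-1],None,fx=2,fy=2,interpolation=cv2.INTER_NEAREST))
E
```

```text
red 1142 [235.6 234.4  19.5] [0.5147 0.1366 0.054 ] diam 0.0574
blue 1130 [302.5 272.9  19.1] [0.4578 0.0386 0.054 ] diam 0.0554
white 1131 [381.6 274.2  19.3] [ 0.4548 -0.076   0.054 ] diam 0.0556
wall 910 [339.2 139.7] [660.6 -19.3] [115.4  61. ] 73.4 [np.float32(0.28384447), np.float32(0.95887035)] 73.51021
```

View pics/crop.png

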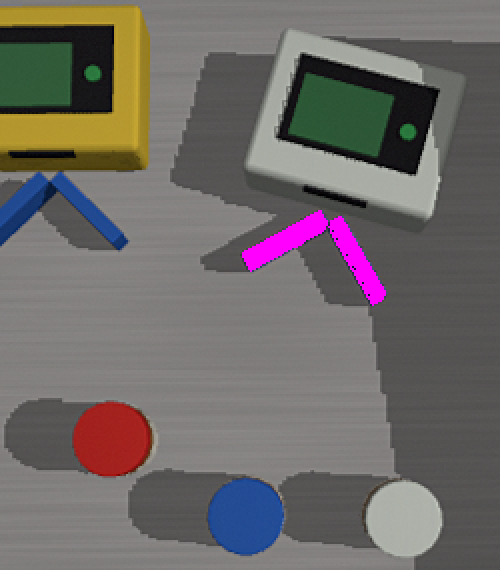

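The crop shows the white reader's V, masked in magenta, apex near crop (328,215), which is full-picture (344,122). Red is at crop (112,438). The two walls merged into one blob, so I split them at u=344.

Run:
```python
from h import *
im=cv2.imread("pics/top0.png")[:,:,::-1].copy()
h=cv2.cvtColor(im,cv2.COLOR_RGB2HSV).astype(int)
m=(h[...,0]>100)&(h[...,0]<125)&(h[...,1]>140)&(h[...,2]>50)
m[:110]=0;m[180:]=0;m[:,:290]=0;m[:,400:]=0;m[:,344]=0
L=[]
for a,c,px in blobs(m):
    P=ray_plane(px,.028)[:,:2].astype(np.float32);(ctr,sz,ang)=cv2.minAreaRect(P*1000)
    print("wall",a,c.round(1),np.round(ctr,1),np.round(sz,1),round(ang,1), "V:",np.median(h[px[:,1],px[:,0],2]))
    b=cv2.boxPoints((ctr,sz,ang))/1000;d=(b[1]-b[0],b[2]-b[1]);d=max(d,key=np.linalg.norm);d/=np.linalg.norm(d)
    L.append((np.array(ctr)/1000,d*np.sign(d[0])))
(p,d),(q,e)=L;s=np.linalg.solve(np.c_[d,-e],q-p);A=p+d*s[0];x=(d+e)/np.linalg.norm(d+e);T=A-x*(.0396+.0085)
print("angle",np.degrees(np.arccos(d@e)),"axis",x,np.degrees(np.arctan2(x[1],x[0])),"rest",T)
y=np.array([-x[1],x[0]]);r=np.array([.5147,.1366])-T;print("red in V frame",r@x,r@y,"dir",np.degrees(np.arctan2(-r[1],-r[0])))
for n,c in(("b",[.4578,.0386]),("w",[.4548,-.076])): print(n,(np.array(c)-T)@x,(np.array(c)-T)@y)
```

```text
wall 478 [322.1 134.9] [668.5   7.7] [17.3 71.8] 28.5 V: 146.0
wall 431 [358.1 145. ] [652.3 -47.4] [74.3 14.8] 28.6 V: 146.0
angle 90.10582 axis [ 0.95886654 -0.28385708] -16.490543 rest [ 0.64175956 -0.01435225]
red in V frame -0.16468202174036461 0.10867630372877941 dir -49.9120029767039
b -0.1914235340925928 -0.0014440845615066825
w -0.1617701126369711 -0.11218176088992732
```

```bash
cat >> h.py <<'E'
from scipy.spatial.transform import Rotation as Ro
A=np.radians(-16.49);X=np.array([np.cos(A),np.sin(A)]);Y=np.array([-X[1],X[0]])
T=np.array([.6418,-.0144])+.002*X   # walls' visible inner sides bias the fit a little toward the camera
def ori(h):  # tool down, pushing along unit vector h, jaws across it; the sign with the nearer last joint
    z=np.r_[h,0];x=np.array([0,0,-1.]);best=[]
    for s in(1,-1):
        R=np.c_[x,np.cross(s*z,x),s*z];best.append(Ro.from_matrix(R).as_rotvec())
    return best
def go(pos,h):
    c=[(np.abs(q-np.array(env.get_state()["joint_pos"])).max(),i,o) for i,o in enumerate(ori(h)) if (q:=kin.inverse_kinematics(pos,o)) is not None]
    o=min(c)[2];env.move_pose(pos,o);return o
def st(m=""):
    s=env.get_state();print(m,round(s["time_s"],2),np.round(s["position"],4),np.round(s["contact_force"],2),round(s["opening"],4))
E
python3 - <<'E'
from h import *
red=np.array([.5147,.1366]);goal=T-.075*X;h=(goal-red)/np.linalg.norm(goal-red)
env.grip(.040);st("grip")
b=red-h*.062
o=go(np.r_[b,.13],h);st("above")
env.move_l(np.r_[b,.014],.12);st("down")
env.move_l(np.r_[goal-h*.0306,.014],.07,contact_N=15);st("pushed")
im=vision.snapshot("top");cv2.imwrite("pics/top1.png",im[:,:,::-1])
E
```

```text
grip 0.61 [ 0.1755 -0.4948  0.2313] [ 0.21  0.29 -0.89] 0.0404
above 3.3 [0.4901 0.1928 0.1301] [-0.51 -0.31 -0.  ] 0.0402
down 4.42 [0.4902 0.1934 0.0146] [-0.58 -0.17  1.24] 0.04
pushed 7.05 [0.5595 0.0345 0.014 ] [-0.12  0.6   0.13] 0.04
```

View pics/top1.png

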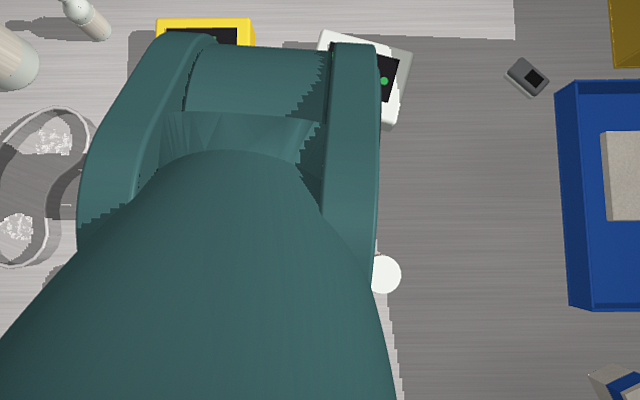

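The arm hides the work in the top view; only the white cap at (383,274) shows, and it hasn't moved. I back off and use the scene camera instead.

Run:
```python
from h import *
goal=T-.075*X;s=env.get_state();p=np.array(s["position"])
red=np.array([.5147,.1366]);h=(goal-red)/np.linalg.norm(goal-red)
env.move_l(p-np.r_[h*.03,0],.12);q=np.array(env.get_state()["position"]);env.move_l(q+[0,0,.12],.15)
go(np.r_[goal-X*.05,.16],X);st("above")
im=vision.snapshot("scene");cv2.imwrite("pics/scene1.png",im[:,:,::-1])
hh=cv2.cvtColor(im,cv2.COLOR_RGB2HSV).astype(int)
print("goal",goal)
for nm,i in(("before",cv2.imread("pics/scene0.png")[:,:,::-1].copy()),("now",im)):
  hh=cv2.cvtColor(i,cv2.COLOR_RGB2HSV).astype(int);H,S,V=hh[...,0],hh[...,1],hh[...,2]
  for k,m in(("red",((H<6)|(H>174))&(S>150)&(V>60)),("blue",(H>100)&(H<125)&(S>140)&(V>60))):
    m[:140]=0;m[300:]=0;m[:,:260]=0;m[:,460:]=0
    for a,c,px in blobs(m,150): print(nm,k,a,c.round(1),ray_plane(c,.05,"scene")[0].round(4))
```

```text
above 9.36 [0.5237 0.0206 0.1595] [-0.07  0.23  0.16] 0.04
goal [0.57180254 0.0063209 ]
before red 724 [418.5 206.9] [0.5208 0.1402 0.05  ]
before blue 481 [383.9 169.9] [0.4626 0.041  0.05  ]
before blue 811 [295.5 232.7] [0.6889 0.0157 0.05  ]
before blue 243 [371.4 288. ] [0.7081 0.1639 0.05  ]
now red 633 [334.7 194.6] [0.5771 0.0099 0.05  ]
now blue 481 [383.9 169.9] [0.4626 0.041  0.05  ]
now blue 813 [295.5 232.7] [0.6888 0.0157 0.05  ]
now blue 242 [371.4 288. ] [0.7081 0.1639 0.05  ]
```

View pics/scene1.png

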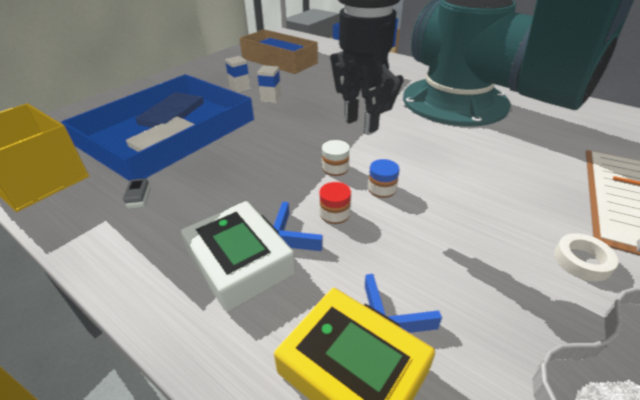

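Scene view: red stands at (335,200), in front of the V. Corrected for the scene camera's offset, that is (0.571, 0.006), right on the goal. The blue cap hasn't moved, at (384,170). Now the final push along the V's axis.

Run:
```python
from h import *
goal=T-.075*X
b=goal-X*.048
env.move_l(np.r_[b,.014],.12);st("down")
env.move_l(np.r_[T-X*.045,.014],.06,contact_N=12);st("near")
c=env.move_l(np.r_[T-X*.022,.014],.02,contact_N=8);st(f"seat {c}")
p=np.array(env.get_state()["position"]);print("fork to jar travel past T-.0306:",(p[:2]-T)@X+.0306)
env.move_l(np.r_[p[:2]-X*.04,.014],.08);q=np.array(env.get_state()["position"])
env.move_l(np.r_[q[:2],.16],.15)
env.goto_joints([-1.385,0.263,-0.048,1.259,0,1.415]);st("away")
im=vision.snapshot("top");cv2.imwrite("pics/top2.png",im[:,:,::-1])
hh=cv2.cvtColor(im,cv2.COLOR_RGB2HSV).astype(int);H,S,V=hh[...,0],hh[...,1],hh[...,2]
caps(im)
for a,k,px in blobs(((H<8)|(H>172))&(S>150)&(V>70)&(np.arange(400)[:,None]<230),300):
    (u,v),r=cv2.minEnclosingCircle(px.astype(np.float32));P=ray_plane([u,v],.054)[0];d=P[:2]-T
    print("red",u,v,r,P.round(4),"off T:",d@X,d@Y)
cv2.imwrite("pics/crop2.png",cv2.resize(im[15:300,180:430,::-1],None,fx=2,fy=2,interpolation=cv2.INTER_NEAREST))
```

```text
down 10.78 [0.5262 0.0199 0.0145] [0.58 0.01 0.63] 0.0404
near 12.22 [ 0.6005 -0.0022  0.014 ] [-0.51 -0.02 -0.02] 0.0403
seat True 13.03 [ 0.6156 -0.0065  0.0136] [-2.25  0.78  1.59] 0.0403
fork to jar travel past T-.0306: 0.0012348565137401818
away 17.09 [ 0.1763 -0.4948  0.2313] [ 0.27 -0.68  0.69] 0.0398
blue 1129 [302.5 272.8  19. ] [0.4581 0.0387 0.054 ] diam 0.055
white 1129 [381.6 274.2  19.3] [ 0.4548 -0.076   0.054 ] diam 0.0556
red 337.6707458496094 146.59756469726562 18.701263427734375 [ 0.6439 -0.0153  0.054 ] off T: 0.00024969806227181945 -0.00022680890298042402
```

View pics/crop2.png

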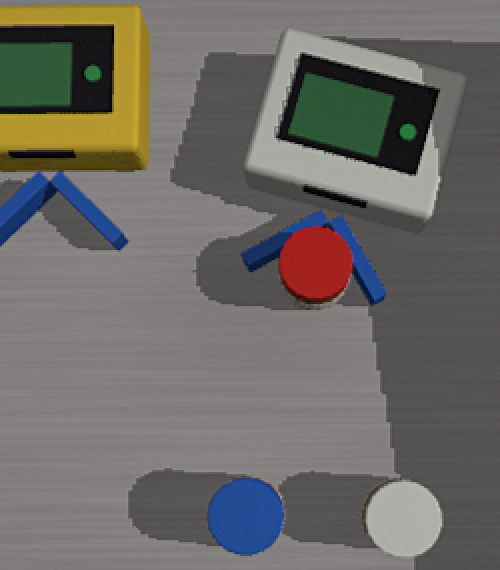

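The red jar stands upright at crop (316,264), centred against both faces of the V. The blue and white jars are unmoved, and the arm is clear of everything.

```bash
python3 -c "
from cell import env
env.finish_job()"
```

```text
the job is handed in; nothing more can be done
```

The red-capped jar is seated in the white reader's V, released, and the job is handed in. I pushed it there with the half-open fingers as a fork: first onto the V's middle line, then straight in until contact stopped the push. I then drew the arm back to its start pose.

**Last checks:**
- **Red jar:** the final top view shows it upright and about 0.3 mm from my estimate of the seated point. The calibration is good only to about 2 mm. I had also moved that estimate 2 mm into the V, because the visible wall sides pull the measured point toward the camera.
- **Bystander jars:** the blue and white jars are within 0.5 mm of where they started.
- **Time:** it took about 17 s of the 34 s allowed.

**Disagreements:** the wall widths measured 15–17 mm instead of 12 mm, which is what prompted the 2 mm shift. The scene camera also read the caps about 7 mm off from the top view, and I corrected for that using the starting picture. No check failed.

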